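# Offer up the collimator cover plate

## Robot

A 6-joint arm with a two-finger parallel gripper is mounted at the origin on the work surface. World frame = base frame: x ahead of the robot, y to its left, z up, the work surface at z = 0. Lengths are in m, angles in rad, forces in N, time in s.
With the tool pointing down it reaches from about 0.35 to 0.85 m from the base axis. Payload 8.1 kg.
Tool frame: the origin (TCP) lies at the very end of the fingers, on their centre line; the grasp point (between the pads) lies 19 mm behind it; z points along the fingers, y is the line along which they close (so a half turn about z gives the same grasp; the last joint's range is limited). The gripper opens to 93 mm and grips with 3 to 60 N. Pads are 15 mm wide; open, the fingers measure 128 mm over their backs; the gripper's body (75 mm by 188 mm) begins 65 mm behind the grasp point.
Start: joints at [1.222, 0.13, 1.488, -0, 1.523, -0.085], TCP at [0.156, 0.579, 0.219] pointing down, gripper open.
Joint ranges: [-2.96, 2.96], [-0.89, 2.26], [0.02, 2.5], [-1.34, 4.48], [0, 2.73], [-2.66, 2.66]. Speed limits (rad/s): [2.39, 2.39, 2.79, 3.14, 3.14, 3.14].

## Interface

Orientations are given as [roll, pitch, yaw] about the fixed x, y, z axes, in that order (R = Rz(yaw) Ry(pitch) Rx(roll)).
In Python, from bench import bot gives the robot as it stands.
- The arm moves only by the shell command python3 -m creep 'ROWS' [FORCE]. ROWS is JSON, a list of rows, each an object of numbers: "rx", "ry", "rz": the turn, a rotation vector about the tool's x, y, z in degrees; "x", "y", "z": the shift along the tool's x, y, z in cm; "gripper": the closure, from 0 (fully open) to 1 (shut). In form: [{"rx": .., "ry": .., "rz": .., "x": .., "y": .., "z": .., "gripper": ..}, ...]. A call has 1 to 12 rows; each row is the pose to reach, as a shift and turn from the pose commanded when the call began, along the tool's axes at that moment; what a row does not reach only later rows make up. A row lasts 1/10 s, in which the tool goes at most 50 mm and 8.59 degrees, less where a joint would pass 70% of its speed; a pose out of reach is approached as far as the arm can. A call with a gripper value outside its range is refused whole. The fingers move at their own pace and stop on an object; FORCE is the grip in N (left out, the last holds). Time passes only in rows, so rows that repeat a pose let the fingers close. It gives the time, the measured TCP pose, the force, the opening and the grip force at its end, in the units of the state.
- bot.get_obs(): the state, without advancing time (a new reading comes with each control period).
- bot.camera(name): name is "scene" or "side" or "wrist"; returns a dict with "img" (420x560x3 uint8, blue, green, red), "fx", "fy", "cx", "cy" (pixels), "eye" and "rotation" of the camera in the world. Camera axes: x right, y down, z forward; pixel columns grow to the right and rows downward; lengths in m; the calibration is good to about 2 mm. A picture is of the moment at which its call begins. There is no depth.
- bot.job_done(): hands the job in; it is judged then, once.
The state is a dict: "t": time; "q": joint angles; "dq": joint speeds; "tau": joint torques, N m; "position": TCP position; "tcp_rot": TCP orientation; "wrist_force": force on the tool from outside, world axes, zero at the start; "ft_torque": the same for the moment, N m; "opening": finger opening in m; "finger_force": force on a finger pad.
Only numpy, scipy, OpenCV 4.12 (cv2) and the standard library are available. Lean on these libraries where they do the work, as an engineer would, in place of code of your own. Each camera call takes 0.05 s, during which the arm holds its last target. There are 200 camera calls.

## Task

Set the collimator up for fitting by pressing the three keys on the key rail one at a time, each fully down and let up again: first the small round key, then the bar-shaped key, last the large round key. Then take the aluminium cover plate out of the enamel tray by its grip fin and hold it level and still, hovering about 15 mm above the collimator housing without ever touching it, lone hole over lone hole and pair over pair so that all three holes line up with the threaded holes below. Finish while still holding it there, and leave the other loose things on the shelf where they are.

Things in the scene. Friction and masses are not known exactly. Their poses are not given: they have to be found in the camera images.
- key_small (a joint): travel of the small round key, 16 mm diameter, m: 0 up, 0.006 fully down; a spring pushes it up again (about 0.6 N to start, 5 N fully down). It counts as pressed from 0.004 on.
- key_small_top (a point): centre of the top face of the small round key, 16 mm diameter (light grey plastic); as released this is 42 mm above the shelf and 12 mm above its dark module. Its x axis runs along the rail, z up.
- key_bar (a joint): travel of the bar-shaped key, 12 mm along the rail by 36 mm across it, m: 0 up, 0.006 fully down; a spring pushes it up again (about 0.6 N to start, 5 N fully down). It counts as pressed from 0.004 on.
- key_bar_top (a point): centre of the top face of the bar-shaped key, 12 mm along the rail by 36 mm across it (light grey plastic); as released this is 42 mm above the shelf and 12 mm above its dark module. Its x axis runs along the rail, z up.
- key_large (a joint): travel of the large round key, 32 mm diameter, m: 0 up, 0.006 fully down; a spring pushes it up again (about 0.6 N to start, 5 N fully down). It counts as pressed from 0.004 on.
- key_large_top (a point): centre of the top face of the large round key, 32 mm diameter (light grey plastic); as released this is 42 mm above the shelf and 12 mm above its dark module. Its x axis runs along the rail, z up.
- key_rail: aluminium rail 230 x 60 x 14 mm, fixed flat on the shelf; origin at the centre of its underside, x along its length. It carries three dark grey key modules, 56 x 48 mm, tops 30 mm above the shelf, 65 mm apart in any order, each with one key.
- cover: aluminium cover plate 130 (x) x 80 (y) x 6 (z) mm, 0.18 to 0.35 kg, lying face up in the enamel tray; origin at the centre of its underside, z up. A black upright grip fin stands on its middle, 50 mm along x, 12 mm thick along y, from 6 to 40 mm above the underside (a seen-only 3 mm foot round it). Three 10 mm through holes: one at x -50, y 0, two at x +50, y +28 and -28 mm.
- tray: shallow cream enamel tray 225 (x) x 185 (y) x 16 mm high, walls and floor 4 to 5 mm, fixed; origin at the centre of its underside. The cover plate starts in it.
- housing: grey collimator housing, a fixed block 150 (x) x 100 (y) x 45 (z) mm; origin at the centre of its underside, z up; a 37 mm bore with a dark tungsten insert in the middle of its top. Three 9 mm threaded holes in the top: one at x -50, y 0, two at x +50, y +28 and -28 mm, the same pattern as the cover.
- hole_a (a point): lower mouth of a hole through the cover: the lone hole, x -50 mm, y 0; belongs over thread_a
- thread_a (a point): mouth of a threaded hole in the housing's top face, 45 mm above the shelf: the lone hole, x -50 mm, y 0
- hole_b (a point): lower mouth of a hole through the cover: of the pair, x +50, y +28 mm; belongs over thread_b
- thread_b (a point): mouth of a threaded hole in the housing's top face, 45 mm above the shelf: of the pair, x +50, y +28 mm
- hole_c (a point): lower mouth of a hole through the cover: of the pair, x +50, y -28 mm; belongs over thread_c
- thread_c (a point): mouth of a threaded hole in the housing's top face, 45 mm above the shelf: of the pair, x +50, y -28 mm
- marker_1: loose black acrylic arrow marker, 46 x 21 x 5 mm; bystander, leave it alone (origin at its underside)
- marker_2: another such loose arrow marker; bystander, leave it alone (origin at its underside)
- pin: steel centring pin, 55 mm high, standing on its 30 mm flange; bystander, leave it alone (origin at its underside)
- insert: spare tungsten collimator insert, a dark ring 44 mm across, 18 mm high; bystander, leave it alone (origin at its underside)
- driver: screwdriver 170 mm long lying flat; bystander, leave it alone (origin at its underside)
- jar: lidded jar, 52 mm across, 65 mm high; bystander, leave it alone (origin at its underside)
Not all that is in view belongs to the job. Leave any brown or green look-alike of the cover alone.

How it is judged:
On the way, in this order (a step that is already met when the one before it is completed fails the run):
1. the small round key is pressed down, the two others up (value of joint key_small above 0.004 m and value of joint each of key_bar, key_large below 0.002 m), for 0.05 s.
2. the bar key is pressed down, the two others up (value of joint key_bar above 0.004 m and value of joint each of key_small, key_large below 0.002 m), for 0.05 s.
3. the large round key is pressed down, the two others up (value of joint key_large above 0.004 m and value of joint each of key_small, key_bar below 0.002 m), for 0.05 s.
4. the fingers carry the cover off the tray, keys up (contact force between cover and the fingers above 0.5 N and contact force between cover and tray below 0.05 N and distance of cover from where it was at the start of the episode above 0.03 m and value of joint each of key_small, key_bar, key_large below 0.002 m), for 0.2 s.
At the end, for the whole second after the job is handed in: The cover is held by the fingers alone, still (under 10 mm/s and 0.1 rad/s) and level within 0.07 rad, each of its three holes within 4 mm sideways of its own threaded hole and 6 to 28 mm above it, touching neither housing, tray nor bystander; all keys up again (horizontal distance between hole_a and thread_a below 0.004 m and horizontal distance between hole_b and thread_b below 0.004 m and horizontal distance between hole_c and thread_c below 0.004 m and z of hole_a in the frame of thread_a between 0.006 and 0.028 m and z of hole_b in the frame of thread_b between 0.006 and 0.028 m and z of hole_c in the frame of thread_c between 0.006 and 0.028 m and angle between cover's own z axis and vertical below 0.07 rad and contact force between cover and the fingers above 0.5 N and linear speed of cover below 0.01 m/s and angular speed of cover below 0.1 rad/s and value of joint each of key_small, key_bar, key_large below 0.002 m and contact force between cover and housing below 0.05 N and contact force between cover and tray below 0.05 N and contact force between cover and marker_1 below 0.05 N and contact force between cover and marker_2 below 0.05 N and contact force between cover and pin below 0.05 N and contact force between cover and insert below 0.05 N and contact force between cover and driver below 0.05 N and contact force between cover and jar below 0.05 N); the arm keeps its last pose, push and grip.
It fails at once if a loose bystander is shifted more than 20 mm (distance of any of marker_1, marker_2, pin, insert, driver, jar from where it was at the start of the episode above 0.02 m).
It fails at once if the cover touches the housing (contact force between cover and housing above 0.3 N).
It fails at once if two keys are down at once (value of joint each of key_small, key_bar above 0.003 m or value of joint each of key_small, key_large above 0.003 m or value of joint each of key_bar, key_large above 0.003 m).
It also fails if it takes over 67 s, if anything falls off the work surface, if the arm or the gripper's body presses on something with over 40 N, if the wrist force passes 120 N, or if a joint passes its speed limit or range.

## Working session

There is one attempt and no reset: what is moved stays moved. The work goes in short steps, Python scripts to look and compute and a shell command to move; the robot and the scene stay as the last step left them, time stands still between calls to the robot, and variables do not carry over. Pictures are saved under pics/ and viewed, at most 10 in all, crops included, and the job is handed in when it is done.

```bash
mkdir -p pics; cat > h.py <<'E'
import numpy as np, cv2, json
from bench import bot
def snap(name,fn):
    c=bot.camera(name); cv2.imwrite('pics/%s.png'%fn,c['img'])
    np.savez('pics/%s.npz'%fn,**{k:np.array(v) for k,v in c.items()}); return c
def load(fn): 
    d=np.load('pics/%s.npz'%fn); return {k:d[k] for k in d}
def ray(c,u,v):
    d=np.array(c['rotation'])@np.array([(u-c['cx'])/c['fx'],(v-c['cy'])/c['fy'],1.]); return np.array(c['eye']),d
def onplane(c,u,v,z):
    e,d=ray(c,u,v); return e+d*(z-e[2])/d[2]
def proj(c,p):
    q=np.array(c['rotation']).T@(np.array(p)-np.array(c['eye'])); return np.array([c['fx']*q[0]/q[2]+c['cx'],c['fy']*q[1]/q[2]+c['cy']])
E
python3 - <<'E'
from h import *
for n in ['scene','side','wrist']:
    c=snap(n,n+'0'); print(n,np.round(c['eye'],3),np.round(c['rotation'],3).tolist(),c['fx'],c['cx'],c['cy'])
o=bot.get_obs(); print(o)
E
```

```text
scene [1.57  0.405 0.922] [-2.214, -0.021, 2.087] 499.15811277337474 279.085235361414 205.57544759297213
side [-0.089  0.484  0.564] [-2.095, 0.019, -2.407] 380.10244113015017 278.22069610651283 204.58630254125455
wrist [0.08  0.599 0.384] [2.852, 0.002, 1.307] 297.3294755774254 278.3390777579402 204.43832550314798
{'t': 0.15, 'q': array([ 1.22156387e+00,  1.31018048e-01,  1.48904692e+00, -2.01687419e-05,
        1.52299282e+00, -8.54232247e-02]), 'dq': array([ 0.00016905, -0.00137663, -0.00375457, -0.00215938, -0.00025009,
       -0.00230442]), 'tau': array([ 8.89801231e-04, -5.60471749e+01, -4.92336452e+01,  7.68397143e-02,
        3.05971073e-02, -5.80867527e-05]), 'position': array([0.15630124, 0.5788197 , 0.21780051]), 'tcp_rot': array([-3.14013114e+00, -1.04934141e-04,  2.87778433e+00]), 'wrist_force': array([-0.2940834 ,  0.10460945, -0.30300203]), 'ft_torque': array([-0.03818707, -0.00533403,  0.01471482]), 'finger_force': 0.0, 'opening': 0.09348777808997168}
```

View pics/scene0.png

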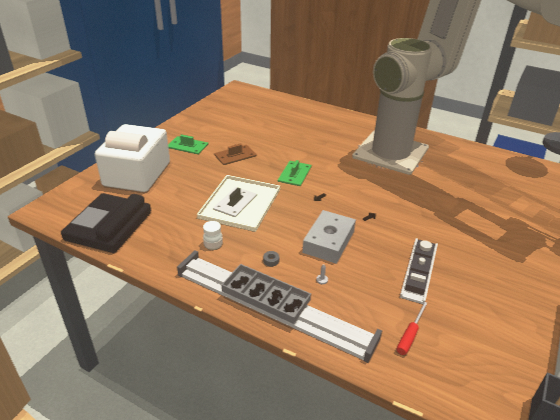

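View pics/side0.png

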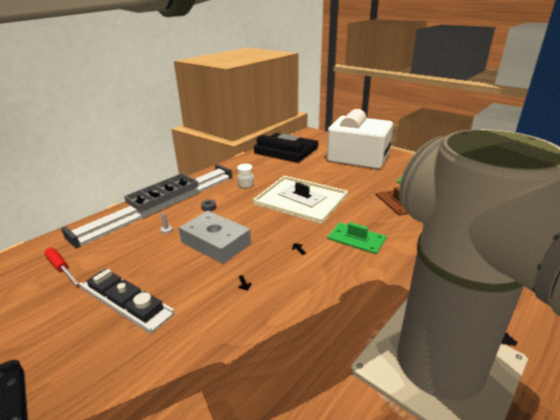

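```bash
sed -i 's/np.array(c\[.rotation.\])/R_(c)/g' h.py; echo "def R_(c): return cv2.Rodrigues(np.array(c['rotation'],float))[0]" >> h.py
python3 - <<'E'
from h import *
s=load('scene0'); d=load('side0')
for n,c,u,v,z in [('cover',s,236,198,.02),('cover',d,303,188,.03),('house',s,330,230,.045),('house',d,214,229,.045),('large',s,426,246,.042),('small',s,422,262,.042),('bar',s,412,286,.042),('large',d,143,300,.042),('small',d,122,288,.042),('bar',d,103,275,.042)]:
    print(n,np.round(onplane(c,u,v,z),3))
crop=lambda c,x,y,w,h:cv2.resize(c['img'][y:y+h,x:x+w],(400,300),interpolation=cv2.INTER_CUBIC)
m=np.vstack([np.hstack([crop(s,370,232,100,75),crop(s,190,165,100,75)]),np.hstack([crop(d,72,255,112,84),crop(s,290,200,80,60)])])
cv2.imwrite('pics/m.png',m)
w=load('wrist0'); print(R_(w).round(3).tolist())
E
```

```text
cover [ 3.1115e+01 -1.6890e+00  2.0000e-02]
cover [-2.688  0.473  0.03 ]
house [-3.805  0.523  0.045]
house [19.149 -1.616  0.045]
large [-0.86   0.417  0.042]
small [-0.903  0.336  0.042]
bar [-1.032  0.202  0.042]
large [ 2.493 -0.276  0.042]
small [ 1.967 -0.056  0.042]
bar [1.651 0.085 0.042]
[[0.653, -0.0, 0.757], [0.003, -1.0, -0.003], [0.757, 0.004, -0.653]]
```

View pics/m.png

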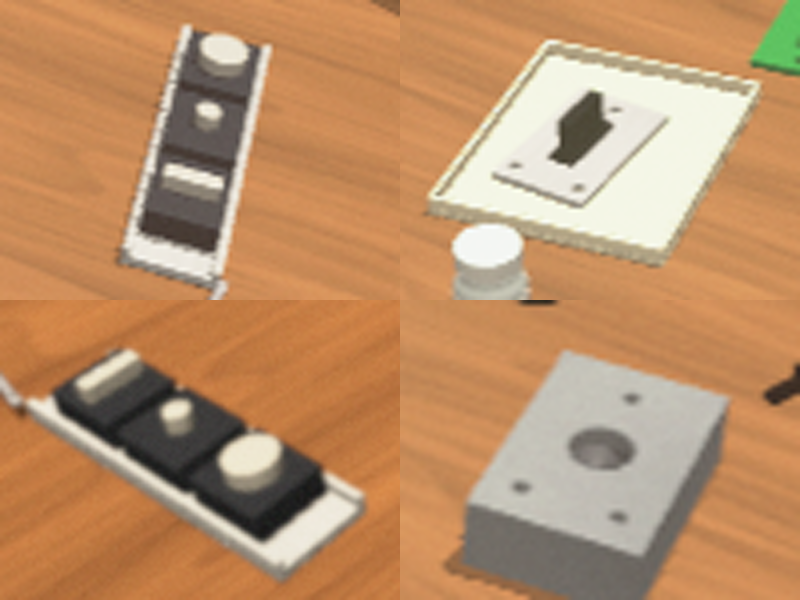

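The montage shows, in the scene view, the large key at about (426,246), the small one at (422,260) and the bar at (418,277). The aluminium plate lies in the tray with its fin at about (236,197). The housing bore is at (410,290 in its tile), scene (330,230), with the lone hole at the far end and the pair at the near end.
Cover candidates (scene pixels): green plate (187,145), green plate (295,173), brown plate (235,153), aluminium plate in the tray (236,198). By the description it is the aluminium one in the tray, and the crop confirms it: two pair holes near the camera and one lone hole far away.

```bash
sed -i '$d' h.py; cat >> h.py <<'E'
from scipy.spatial.transform import Rotation as Rot
def R_(c): return Rot.from_euler('xyz',np.array(c['rotation'],float)).as_matrix()
E
python3 - <<'E'
from h import *
s=load('scene0'); d=load('side0')
print(R_(s).round(2).tolist(), proj(s,[0,0,0]),proj(d,[0,0,0]))
def g(x0,y0,w,tile): return None
def T(tx,ty,x0,y0,w): return x0+(tx+.5)*w/400-.5, y0+(ty+.5)*w/400-.5
for n,c,t,a,z in [('large',s,(224,48),(370,232,100),.042),('small',s,(208,108),(370,232,100),.042),('bar',s,(194,178),(370,232,100),.042),
 ('large',d,(250,155),(72,255,112),.042),('small',d,(176,109),(72,255,112),.042),('bar',d,(107,72),(72,255,112),.042),
 ('cA',s,(215,110),(190,165,100),.011),('cB',s,(179,188),(190,165,100),.011),('cC',s,(116,165),(190,165,100),.011),
 ('hA',s,(231,98),(290,200,80),.045),('hB',s,(218,217),(290,200,80),.045),('hC',s,(121,187),(290,200,80),.045)]:
    print(n,np.round(onplane(c,*T(*t,*a),z),4))
o=bot.get_obs();w=load('wrist0');Rt=Rot.from_euler('xyz',o['tcp_rot']).as_matrix()
print('cam in tool',(Rt.T@(w['eye']-o['position'])).round(4).tolist(),(Rt.T@R_(w)).round(3).tolist(),Rt.round(3).tolist())
E
```

```text
[[-0.49, 0.51, -0.7], [0.87, 0.31, -0.38], [0.02, -0.8, -0.6]] [390.12806745 152.13418615] [437.34257203 367.0619908 ]
large [0.4832 0.2639 0.042 ]
small [0.5471 0.272  0.042 ]
bar [0.6146 0.2832 0.042 ]
large [0.4837 0.2614 0.042 ]
small [0.5492 0.2696 0.042 ]
bar [0.6106 0.2805 0.042 ]
cA [ 0.4995 -0.3095  0.011 ]
cB [ 0.598  -0.2778  0.011 ]
cC [ 0.5988 -0.3344  0.011 ]
hA [0.5152 0.013  0.045 ]
hB [0.6127 0.0496 0.045 ]
hC [ 0.6172 -0.006   0.045 ]
cam in tool [0.0792, -0.0008, -0.1663] [[0.0, -0.958, -0.285], [1.0, 0.0, -0.001], [0.001, -0.285, 0.958]] [[-0.965, 0.261, -0.0], [0.261, 0.965, -0.001], [0.0, -0.001, -1.0]]
```

```bash
cat >> h.py <<'E'
def row(p,ydeg):
    """row for target TCP world p, tool y at world angle ydeg, pointing down; from the measured pose"""
    o=bot.get_obs(); R=Rot.from_euler('xyz',o['tcp_rot']).as_matrix()
    y=np.array([np.cos(np.radians(ydeg)),np.sin(np.radians(ydeg)),0]); z=np.array([0,0,-1.]); G=np.c_[np.cross(y,z),y,z]
    t=R.T@(np.array(p)-o['position'])*100; r=Rot.from_matrix(R.T@G).as_rotvec(degrees=True)
    print('xyz',t.round(2),'r',r.round(2),'t',o['t'],'pos',o['position'].round(4),'open',o['opening'],'f',o['wrist_force'].round(1))
E
python3 - <<'E'
from h import *
row([.548,.271,.2],98.4)
E
```

```text
xyz [-45.84 -19.5    1.8 ] r [-8.000e-02 -2.000e-02 -2.352e+01] t 0.15 pos [0.1563 0.5788 0.2178] open 0.09348777808997168 f [-0.3  0.1 -0.3]
```

```bash
python3 -m creep '[{"rx":0,"ry":0,"rz":-23.5,"x":-45.8,"y":-19.5,"z":1.8,"gripper":1},{"rx":0,"ry":0,"rz":-23.5,"x":-45.8,"y":-19.5,"z":1.8,"gripper":1},{"rx":0,"ry":0,"rz":-23.5,"x":-45.8,"y":-19.5,"z":1.8,"gripper":1},{"rx":0,"ry":0,"rz":-23.5,"x":-45.8,"y":-19.5,"z":1.8,"gripper":1},{"rx":0,"ry":0,"rz":-23.5,"x":-45.8,"y":-19.5,"z":1.8,"gripper":1},{"rx":0,"ry":0,"rz":-23.5,"x":-45.8,"y":-19.5,"z":1.8,"gripper":1},{"rx":0,"ry":0,"rz":-23.5,"x":-45.8,"y":-19.5,"z":1.8,"gripper":1},{"rx":0,"ry":0,"rz":-23.5,"x":-45.8,"y":-19.5,"z":1.8,"gripper":1},{"rx":0,"ry":0,"rz":-23.5,"x":-45.8,"y":-19.5,"z":1.8,"gripper":1},{"rx":0,"ry":0,"rz":-23.5,"x":-45.8,"y":-19.5,"z":1.8,"gripper":1},{"rx":0,"ry":0,"rz":-23.5,"x":-45.8,"y":-19.5,"z":1.8,"gripper":1},{"rx":0,"ry":0,"rz":-23.5,"x":-45.8,"y":-19.5,"z":1.8,"gripper":1}]'
python3 - <<'E'
from h import *
row([.548,.271,.2],98.4)
w=snap('wrist','w1')
for n,p in dict(large=(.4835,.2626,.042),small=(.548,.271,.042),bar=(.6125,.282,.042)).items(): print(n,proj(w,p).round(1))
E
```

```text
t: 1.35
position: [0.5483, 0.2703, 0.1998]
tcp_rot: [-3.141, -0.001, -2.998]
wrist_force: [-0.2, -0.3, 0.7]
opening: 0.0024
finger_force: 0.0
xyz [ 0.02  0.08 -0.02] r [-0.01 -0.08 -0.18] t 1.35 pos [0.5483 0.2703 0.1998] open 0.002362818254556767 f [-0.2 -0.3  0.7]
large [280.9 130.3]
small [279.9 190. ]
bar [281.2 243.7]
```

View pics/w1.png

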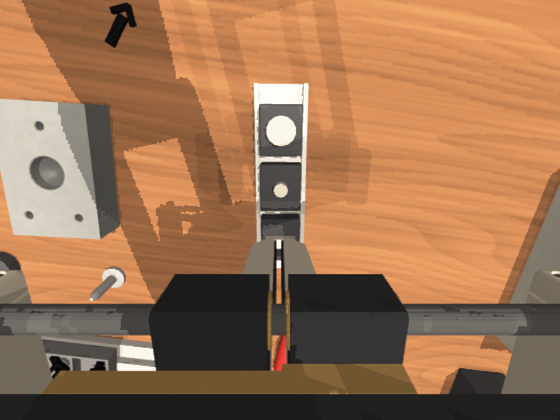

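The wrist view shows the large key at (281,130) and the small key at (280.5,190). Both are within 1 px of my projections. The bar is hidden under the fingers. I'll press the small key now.

```bash
python3 -m creep '[{"z":5,"rz":0,"gripper":1},{"z":10,"gripper":1},{"z":14,"gripper":1},{"z":15.2,"gripper":1},{"z":15.7,"gripper":1},{"z":16.1,"gripper":1},{"z":16.4,"gripper":1},{"z":16.4,"gripper":1},{"z":16.4,"gripper":1}]'
python3 -m creep '[{"z":-1,"gripper":1},{"z":-3,"gripper":1},{"z":-4,"gripper":1},{"z":-4,"gripper":1}]'
python3 - <<'E'
from h import *
row([.6125,.2815,.0765],98.4)
E
```

```text
xyz [-6.6   0.05 12.35] r [ 0.01 -0.07 -0.08] t 1.4 pos [0.5474 0.2714 0.2001] open 0.0010103504846265862 f [-0.5 -0.   0.4]validation failed for argument at $[0]...
validation failed for argument at $[0]...
```

```bash
python3 -m creep '[{"rx":0,"ry":0,"rz":0,"x":0,"y":0,"z":5,"gripper":1},{"rx":0,"ry":0,"rz":0,"x":0,"y":0,"z":10,"gripper":1},{"rx":0,"ry":0,"rz":0,"x":0,"y":0,"z":14,"gripper":1},{"rx":0,"ry":0,"rz":0,"x":0,"y":0,"z":15.2,"gripper":1},{"rx":0,"ry":0,"rz":0,"x":0,"y":0,"z":15.7,"gripper":1},{"rx":0,"ry":0,"rz":0,"x":0,"y":0,"z":16.1,"gripper":1},{"rx":0,"ry":0,"rz":0,"x":0,"y":0,"z":16.4,"gripper":1},{"rx":0,"ry":0,"rz":0,"x":0,"y":0,"z":16.4,"gripper":1},{"rx":0,"ry":0,"rz":0,"x":0,"y":0,"z":16.4,"gripper":1}]'
```

```text
t: 2.3
position: [0.5493, 0.2724, 0.0388]
tcp_rot: [3.14, 0.004, -2.995]
wrist_force: [-0.2, 1.8, 2.3]
opening: 0.0004
finger_force: 1.5
```

```bash
python3 -m creep '[{"rx":0,"ry":0,"rz":0,"x":0,"y":0,"z":0,"gripper":1},{"rx":0,"ry":0,"rz":0,"x":0,"y":0,"z":0.1,"gripper":1},{"rx":0,"ry":0,"rz":0,"x":0,"y":0,"z":0.1,"gripper":1}]'
```

```text
t: 2.6
position: [0.5488, 0.2719, 0.0365]
tcp_rot: [3.141, 0.002, -2.995]
wrist_force: [2.9, 2.6, 4.2]
opening: 0.0004
finger_force: 2.3
```

```bash
python3 -m creep '[{"rx":0,"ry":0,"rz":0,"x":0,"y":0,"z":0.1,"gripper":1},{"rx":0,"ry":0,"rz":0,"x":0,"y":0,"z":0.1,"gripper":1},{"rx":0,"ry":0,"rz":0,"x":0,"y":0,"z":0.1,"gripper":1}]'
```

```text
t: 2.9
position: [0.5488, 0.2719, 0.0361]
tcp_rot: [3.141, 0.002, -2.995]
wrist_force: [0.8, 1.6, 10.3]
opening: 0.0003
finger_force: 5.2
```

```bash
python3 -m creep '[{"rx":0,"ry":0,"rz":0,"x":0,"y":0,"z":-1,"gripper":1},{"rx":0,"ry":0,"rz":0,"x":0,"y":0,"z":-3,"gripper":1},{"rx":0,"ry":0,"rz":0,"x":0,"y":0,"z":-4,"gripper":1},{"rx":0,"ry":0,"rz":0,"x":0,"y":0,"z":-4,"gripper":1},{"rx":0,"ry":0,"rz":0,"x":-6.5,"y":0,"z":-4,"gripper":1},{"rx":0,"ry":0,"rz":0,"x":-6.5,"y":0,"z":-4,"gripper":1},{"rx":0,"ry":0,"rz":0,"x":-6.5,"y":0,"z":-4,"gripper":1},{"rx":0,"ry":0,"rz":0,"x":-6.5,"y":0,"z":-4,"gripper":1},{"rx":0,"ry":0,"rz":0,"x":-6.5,"y":0,"z":-4,"gripper":1}]'
python3 - <<'E'
from h import *
row([.6125,.2815,.036],98.4)
E
```

```text
t: 3.8
position: [0.6109, 0.2809, 0.074]
tcp_rot: [-3.141, -0.001, -2.995]
wrist_force: [0.3, 0.7, -0.8]
opening: 0.0004
finger_force: 0.0
xyz [-0.17  0.03  3.8 ] r [-0.01 -0.08 -0.  ] t 3.8 pos [0.6109 0.2809 0.074 ] open 0.000418496409608878 f [ 0.3  0.7 -0.8]
```

```bash
python3 -m creep '[{"rx":0,"ry":0,"rz":0,"x":-0.1,"y":0,"z":2,"gripper":1},{"rx":0,"ry":0,"rz":0,"x":-0.1,"y":0,"z":2.8,"gripper":1},{"rx":0,"ry":0,"rz":0,"x":-0.1,"y":0,"z":3.4,"gripper":1},{"rx":0,"ry":0,"rz":0,"x":-0.1,"y":0,"z":3.8,"gripper":1},{"rx":0,"ry":0,"rz":0,"x":-0.1,"y":0,"z":4,"gripper":1},{"rx":0,"ry":0,"rz":0,"x":-0.1,"y":0,"z":4,"gripper":1},{"rx":0,"ry":0,"rz":0,"x":-0.1,"y":0,"z":4,"gripper":1},{"rx":0,"ry":0,"rz":0,"x":-0.1,"y":0,"z":4,"gripper":1},{"rx":0,"ry":0,"rz":0,"x":-0.1,"y":0,"z":4,"gripper":1}]'
```

```text
t: 4.7
position: [0.6128, 0.2813, 0.0362]
tcp_rot: [-3.142, -0.0, -2.995]
wrist_force: [-6.8, -2.4, 8.9]
opening: 0.0004
finger_force: 4.5
```

```bash
python3 -m creep '[{"rx":0,"ry":0,"rz":0,"x":0,"y":0,"z":-1,"gripper":1},{"rx":0,"ry":0,"rz":0,"x":0,"y":0,"z":-3,"gripper":1},{"rx":0,"ry":0,"rz":0,"x":0,"y":0,"z":-4,"gripper":1},{"rx":0,"ry":0,"rz":0,"x":0,"y":0,"z":-4,"gripper":1},{"rx":0,"ry":0,"rz":0,"x":13,"y":0,"z":-4,"gripper":1},{"rx":0,"ry":0,"rz":0,"x":13,"y":0,"z":-4,"gripper":1},{"rx":0,"ry":0,"rz":0,"x":13,"y":0,"z":-4,"gripper":1},{"rx":0,"ry":0,"rz":0,"x":13,"y":0,"z":-4,"gripper":1},{"rx":0,"ry":0,"rz":0,"x":13,"y":0,"z":-4,"gripper":1},{"rx":0,"ry":0,"rz":0,"x":13,"y":0,"z":-4,"gripper":1}]'
python3 - <<'E'
from h import *
row([.4835,.2626,.036],98.4)
E
```

```text
t: 5.7
position: [0.4857, 0.2625, 0.0751]
tcp_rot: [3.141, 0.002, -2.995]
wrist_force: [-0.7, 0.4, 0.4]
opening: 0.0001
finger_force: 0.0
xyz [0.22 0.04 3.91] r [ 0.02  0.09 -0.03] t 5.7 pos [0.4857 0.2625 0.0751] open 6.727159102838719e-05 f [-0.7  0.4  0.4]
```

```bash
python3 -m creep '[{"rx":0,"ry":0,"rz":0,"x":0.1,"y":0,"z":2,"gripper":1},{"rx":0,"ry":0,"rz":0,"x":0.1,"y":0,"z":2.8,"gripper":1},{"rx":0,"ry":0,"rz":0,"x":0.1,"y":0,"z":3.4,"gripper":1},{"rx":0,"ry":0,"rz":0,"x":0.1,"y":0,"z":3.8,"gripper":1},{"rx":0,"ry":0,"rz":0,"x":0.1,"y":0,"z":4,"gripper":1},{"rx":0,"ry":0,"rz":0,"x":0.1,"y":0,"z":4,"gripper":1},{"rx":0,"ry":0,"rz":0,"x":0.1,"y":0,"z":4,"gripper":1},{"rx":0,"ry":0,"rz":0,"x":0.1,"y":0,"z":4,"gripper":1},{"rx":0,"ry":0,"rz":0,"x":0.1,"y":0,"z":4,"gripper":1}]'
```

```text
t: 6.6
position: [0.4838, 0.2619, 0.036]
tcp_rot: [-3.141, -0.0, -2.995]
wrist_force: [-6.4, -3.9, 11.4]
opening: 0.0007
finger_force: 5.8
```

```bash
python3 -m creep '[{"rx":0,"ry":0,"rz":0,"x":0,"y":0,"z":-1,"gripper":1},{"rx":0,"ry":0,"rz":0,"x":0,"y":0,"z":-5,"gripper":1},{"rx":0,"ry":0,"rz":0,"x":0,"y":0,"z":-10,"gripper":1},{"rx":0,"ry":0,"rz":0,"x":0,"y":0,"z":-15,"gripper":0},{"rx":0,"ry":0,"rz":0,"x":0,"y":0,"z":-16.4,"gripper":0},{"rx":0,"ry":0,"rz":0,"x":0,"y":0,"z":-16.4,"gripper":0}]' 10
python3 - <<'E'
from h import *
row([.625,.022,.2],95)
E
```

```text
t: 7.2
position: [0.4857, 0.2631, 0.203]
tcp_rot: [3.14, 0.007, -2.995]
wrist_force: [-0.3, 0.6, -0.2]
opening: 0.0205
finger_force: 0.0
xyz [-10.26 -25.88   0.32] r [0.13 0.41 3.39] t 7.2 pos [0.4857 0.2631 0.203 ] open 0.02051612529192708 f [-0.3  0.6 -0.2]
```

```bash
python3 -m creep '[{"rx":0,"ry":0,"rz":3.4,"x":-10.3,"y":-25.9,"z":0.3,"gripper":0},{"rx":0,"ry":0,"rz":3.4,"x":-10.3,"y":-25.9,"z":0.3,"gripper":0},{"rx":0,"ry":0,"rz":3.4,"x":-10.3,"y":-25.9,"z":0.3,"gripper":0},{"rx":0,"ry":0,"rz":3.4,"x":-10.3,"y":-25.9,"z":0.3,"gripper":0},{"rx":0,"ry":0,"rz":3.4,"x":-10.3,"y":-25.9,"z":0.3,"gripper":0},{"rx":0,"ry":0,"rz":3.4,"x":-10.3,"y":-25.9,"z":0.3,"gripper":0},{"rx":0,"ry":0,"rz":3.4,"x":-10.3,"y":-25.9,"z":0.3,"gripper":0},{"rx":0,"ry":0,"rz":3.4,"x":-10.3,"y":-25.9,"z":0.3,"gripper":0},{"rx":0,"ry":0,"rz":3.4,"x":-10.3,"y":-25.9,"z":0.3,"gripper":0},{"rx":0,"ry":0,"rz":3.4,"x":-10.3,"y":-25.9,"z":0.3,"gripper":0}]'
python3 - <<'E'
from h import *
w=snap('wrist','w2'); row([.61,-.306,.18],91.5)
for p in [(.5152,.013),(.6127,.0496),(.6172,-.006)]: print(proj(w,(*p,.045)))
E
```

```text
t: 8.2
position: [0.6224, 0.0223, 0.1951]
tcp_rot: [3.141, -0.001, -3.053]
wrist_force: [0.5, -0.2, -0.1]
opening: 0.0925
finger_force: 0.0
xyz [  4.17 -32.58   1.54] r [ 0.01 -0.02  3.59] t 8.25 pos [0.6226 0.0223 0.1954] open 0.09261345505646447 f [-0.2  0.4 -0.2]
[279.5187912   86.52949983]
[304.92771978 185.22769385]
[253.7248814  184.81526818]
```

View pics/w2.png

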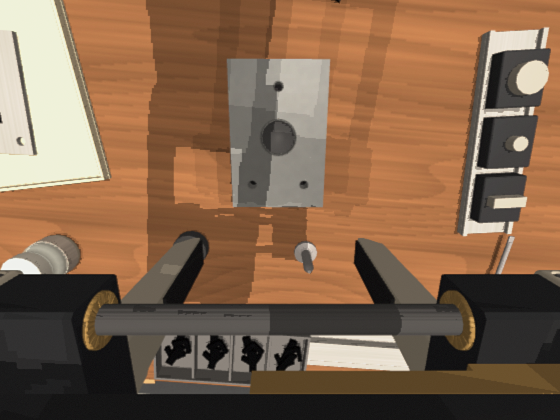

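The housing is centred in the wrist view, with the lone hole at about (278,86) and the pair at (252,184) and (304,184), as predicted. Next I'll take the same view over the cover.

```bash
python3 -m creep '[{"rx":0,"ry":0,"rz":3.6,"x":4.2,"y":-32.6,"z":1.5,"gripper":0},{"rx":0,"ry":0,"rz":3.6,"x":4.2,"y":-32.6,"z":1.5,"gripper":0},{"rx":0,"ry":0,"rz":3.6,"x":4.2,"y":-32.6,"z":1.5,"gripper":0},{"rx":0,"ry":0,"rz":3.6,"x":4.2,"y":-32.6,"z":1.5,"gripper":0},{"rx":0,"ry":0,"rz":3.6,"x":4.2,"y":-32.6,"z":1.5,"gripper":0},{"rx":0,"ry":0,"rz":3.6,"x":4.2,"y":-32.6,"z":1.5,"gripper":0},{"rx":0,"ry":0,"rz":3.6,"x":4.2,"y":-32.6,"z":1.5,"gripper":0},{"rx":0,"ry":0,"rz":3.6,"x":4.2,"y":-32.6,"z":1.5,"gripper":0},{"rx":0,"ry":0,"rz":3.6,"x":4.2,"y":-32.6,"z":1.5,"gripper":0},{"rx":0,"ry":0,"rz":3.6,"x":4.2,"y":-32.6,"z":1.5,"gripper":0},{"rx":0,"ry":0,"rz":3.6,"x":4.2,"y":-32.6,"z":1.5,"gripper":0}]'
cat > holes.py <<'E'
from h import *
def find(fn,preds,z):
    c=load(fn); g=cv2.cvtColor(c['img'],cv2.COLOR_BGR2GRAY); out=[]
    for p in preds:
        u,v=np.round(proj(c,(*p,z))).astype(int); r=11
        s=cv2.resize(g[v-r:v+r+1,u-r:u+r+1],None,fx=8,fy=8,interpolation=cv2.INTER_CUBIC)
        m=(s<(int(s.min())+np.median(s))/2).astype(np.uint8)
        n,l,st,ce=cv2.connectedComponentsWithStats(m)
        k=min((k for k in range(1,n) if st[k,4]>300),key=lambda k:np.hypot(*(ce[k]-s.shape[0]/2)))
        x,y=(ce[k]+.5)/8-.5+np.array([u-r,v-r]); P=onplane(c,x,y,z); out.append(P[:2]); print(fn,round(x,1),round(y,1),st[k,2:]/8,P.round(4))
    A,B,C=out; N=np.array([[-.05,0],[.05,.028],[.05,-.028]]); O=np.array(out)
    Rm,_=Rot.align_vectors(np.c_[O-O.mean(0),[0,0,0]],np.c_[N-N.mean(0),[0,0,0]]); yaw=Rm.as_euler('xyz')[2]
    R2=Rm.as_matrix()[:2,:2]; cen=O.mean(0)-R2@N.mean(0)
    print('centre',cen.round(4),'yaw',np.degrees(yaw).round(2),'resid mm',((O-(cen+N@R2.T))*1000).round(1).tolist())
    return cen,np.degrees(yaw)
E
python3 - <<'E'
from holes import *
snap('wrist','w3')
find('w2',[(.5152,.013),(.6127,.0496),(.6172,-.006)],.045)
find('w3',[(.4995,-.3095),(.598,-.2778),(.5988,-.3344)],.011)
E
```

```text
t: 9.35
position: [0.6102, -0.3057, 0.181]
tcp_rot: [3.142, 0.0, -3.115]
wrist_force: [-0.2, 0.6, 0.6]
opening: 0.0927
finger_force: 0.0
w2 277.5 86.3 [ 10.625  10.    609.5  ] [0.5152 0.0109 0.045 ]
w2 303.6 183.8 [  7.25    7.25  285.375] [0.6113 0.048  0.045 ]
w2 252.6 182.4 [  6.      4.    133.625] [ 0.6146 -0.0074  0.045 ]
centre [0.5638 0.0157] yaw 5.07 resid mm [[1.2, -0.3], [0.2, -0.0], [-1.4, 0.3]]
w3 275.7 79.8 [ 9.5    3.625 93.875] [ 0.4946 -0.3125  0.011 ]
w3 302.0 179.9 [ 7.875  4.375 70.5  ] [ 0.6007 -0.2796  0.011 ]
w3 250.8 180.3 [ 5.75   3.125 43.375] [ 0.6028 -0.3386  0.011 ]
centre [ 0.5494 -0.3108] yaw 1.88 resid mm [[-4.8, -0.1], [2.3, 1.6], [2.5, -1.4]]
```

View pics/w3.png

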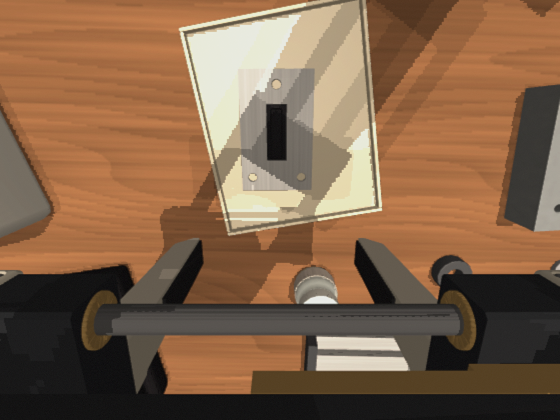

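The cover's holes show cream tray through them: the lone one at about (277,84), the pair at (253,177) and (301,177). The fin is at (277,132). I'll measure them by colour saturation.

```bash
sed -i "s/def find(fn,preds,z):/def find(fn,preds,z,sat=False):/; s/GRAY); out=\[\]/GRAY); out=[]\n    if sat: g=255-cv2.cvtColor(c['img'],cv2.COLOR_BGR2HSV)[:,:,1]/; s/r=11/r=9/" holes.py
python3 - <<'E'
from holes import *
c=load('w3'); P=[onplane(c,u,v,.0105)[:2] for u,v in [(277,84),(301,177),(253,177)]]
find('w3',P,.0105,True)
find('w2',[(.5152,.012),(.613,.049),(.616,-.007)],.045)
A=onplane(c,277,132,.04);print('fin top mid?',A)
cv2.imwrite('pics/z.png',np.hstack([cv2.resize(load(f)['img'][y:y+130,215:345],(400,400),interpolation=cv2.INTER_CUBIC) for f,y in [('w2',75),('w3',70)]]))
E
```

```text
w3 275.8 83.9 [  9.375   9.625 559.25 ] [ 0.4985 -0.3123  0.0105]
w3 300.6 176.3 [  8.375   7.625 393.875] [ 0.5967 -0.2814  0.0105]
w3 252.4 176.7 [  8.5     7.875 412.375] [ 0.5986 -0.3368  0.0105]
centre [ 0.548  -0.3107] yaw 1.84 resid mm [[0.5, 0.1], [-0.3, -0.3], [-0.2, 0.2]]
w2 277.5 86.3 [ 10.5     9.875 602.875] [0.5152 0.011  0.045 ]
w2 303.6 183.8 [  7.25    7.25  285.375] [0.6113 0.048  0.045 ]
w2 252.6 182.4 [  6.      4.    133.625] [ 0.6146 -0.0074  0.045 ]
centre [0.5638 0.0157] yaw 5.06 resid mm [[1.2, -0.3], [0.2, -0.0], [-1.4, 0.3]]
fin top mid? [ 0.54637006 -0.30967915  0.04      ]
```

View pics/z.png

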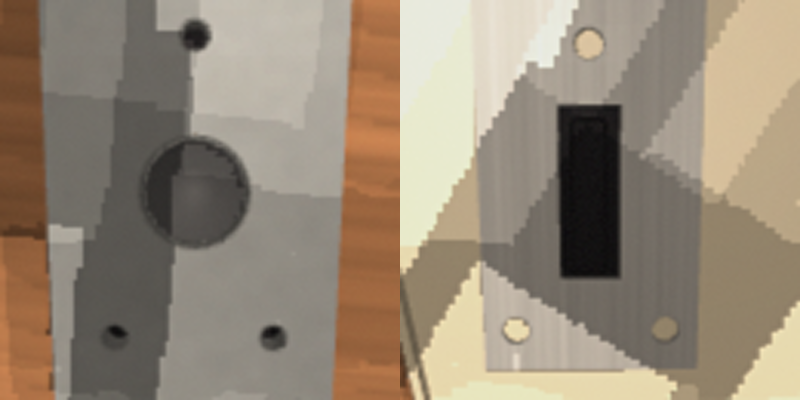

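```bash
python3 - <<'E'
from holes import *
c=load('w2'); O=np.array([onplane(c,u,v,.045)[:2] for u,v in [(278,86),(303.4,184.2),(252,183.9)]]); print(O.round(4))
m=(O[1]+O[2])/2; d=m-O[0]; print('centre',(O[0]+m)/2,'yaw',np.degrees(np.arctan2(d[1],d[0])),np.linalg.norm(d),'perp',np.degrees(np.arctan2(*(O[2]-O[1])*[1,-1])))
row([.548,-.3107,.016],91.84)
E
```

```text
[[ 0.5148  0.0115]
 [ 0.6117  0.0478]
 [ 0.6163 -0.0079]]
centre [0.5644375  0.01569593] yaw 4.889574116340924 0.09954709639639278 perp 4.757445976945027
xyz [ 6.23 -0.32 16.5 ] r [-0.    0.02 -0.33] t 9.4 pos [ 0.6102 -0.3059  0.181 ] open 0.0926201792070026 f [-1.4 -1.3 -1.5]
```

```bash
python3 -m creep '[{"rx":0,"ry":0,"rz":-0.3,"x":4,"y":-0.3,"z":3,"gripper":0},{"rx":0,"ry":0,"rz":-0.3,"x":6.2,"y":-0.3,"z":7,"gripper":0},{"rx":0,"ry":0,"rz":-0.3,"x":6.2,"y":-0.3,"z":11,"gripper":0},{"rx":0,"ry":0,"rz":-0.3,"x":6.2,"y":-0.3,"z":14,"gripper":0},{"rx":0,"ry":0,"rz":-0.3,"x":6.2,"y":-0.3,"z":15.5,"gripper":0},{"rx":0,"ry":0,"rz":-0.3,"x":6.2,"y":-0.3,"z":16.2,"gripper":0},{"rx":0,"ry":0,"rz":-0.3,"x":6.2,"y":-0.3,"z":16.4,"gripper":0},{"rx":0,"ry":0,"rz":-0.3,"x":6.2,"y":-0.3,"z":16.4,"gripper":0},{"rx":0,"ry":0,"rz":-0.3,"x":6.2,"y":-0.3,"z":16.4,"gripper":0}]'
python3 - <<'E'
from h import *
row([.548,-.3107,.016],91.84)
E
```

```text
t: 10.3
position: [0.549, -0.3128, 0.0186]
tcp_rot: [-3.14, 0.002, -3.112]
wrist_force: [-0.2, 0.6, 0.1]
opening: 0.0929
finger_force: 0.0
xyz [0.1  0.21 0.26] r [-0.1   0.14 -0.14] t 10.3 pos [ 0.549  -0.3128  0.0186] open 0.09294787969979969 f [-0.2  0.6  0.1]
```

```bash
python3 -m creep '[{"rx":0,"ry":0,"rz":0,"x":0,"y":0,"z":0,"gripper":0},{"rx":0,"ry":0,"rz":0,"x":0,"y":0,"z":0,"gripper":0}]'
python3 -m creep '[{"rx":0,"ry":0,"rz":0,"x":0,"y":0,"z":0,"gripper":1},{"rx":0,"ry":0,"rz":0,"x":0,"y":0,"z":0,"gripper":1},{"rx":0,"ry":0,"rz":0,"x":0,"y":0,"z":0,"gripper":1},{"rx":0,"ry":0,"rz":0,"x":0,"y":0,"z":0,"gripper":1},{"rx":0,"ry":0,"rz":0,"x":0,"y":0,"z":0,"gripper":1},{"rx":0,"ry":0,"rz":0,"x":0,"y":0,"z":0,"gripper":1},{"rx":0,"ry":0,"rz":0,"x":0,"y":0,"z":0,"gripper":1},{"rx":0,"ry":0,"rz":0,"x":0,"y":0,"z":0,"gripper":1},{"rx":0,"ry":0,"rz":0,"x":0,"y":0,"z":0,"gripper":1},{"rx":0,"ry":0,"rz":0,"x":0,"y":0,"z":0,"gripper":1},{"rx":0,"ry":0,"rz":0,"x":0,"y":0,"z":0,"gripper":1},{"rx":0,"ry":0,"rz":0,"x":0,"y":0,"z":0,"gripper":1}]' 40
```

```text
t: 10.5
position: [0.5482, -0.3124, 0.0176]
tcp_rot: [-3.141, 0.001, -3.112]
wrist_force: [0.2, -0.9, -0.1]
opening: 0.093
finger_force: 0.0
t: 11.7
position: [0.5477, -0.3118, 0.0166]
tcp_rot: [3.141, -0.0, -3.112]
wrist_force: [-0.5, 1.2, 1.5]
opening: 0.0118
finger_force: 40.0
```

```bash
python3 -m creep '[{"rx":0,"ry":0,"rz":0,"x":0,"y":0,"z":-0.5,"gripper":1},{"rx":0,"ry":0,"rz":0,"x":0,"y":0,"z":-1.5,"gripper":1},{"rx":0,"ry":0,"rz":0,"x":0,"y":0,"z":-3.5,"gripper":1},{"rx":0,"ry":0,"rz":0,"x":0,"y":0,"z":-6,"gripper":1},{"rx":0,"ry":0,"rz":0,"x":0,"y":0,"z":-9,"gripper":1},{"rx":0,"ry":0,"rz":0,"x":0,"y":0,"z":-11,"gripper":1},{"rx":0,"ry":0,"rz":0,"x":0,"y":0,"z":-12,"gripper":1},{"rx":0,"ry":0,"rz":0,"x":0,"y":0,"z":-12,"gripper":1},{"rx":0,"ry":0,"rz":0,"x":0,"y":0,"z":-12,"gripper":1},{"rx":0,"ry":0,"rz":0,"x":0,"y":0,"z":-12,"gripper":1}]'
python3 - <<'E'
from h import *
snap('wrist','w4'); row([.565,.015,.137],94.85)
E
```

```text
t: 12.7
position: [0.5467, -0.3114, 0.1347]
tcp_rot: [3.14, -0.002, -3.112]
wrist_force: [0.5, 0.2, -1.5]
opening: 0.0117
finger_force: 40.0
xyz [-2.78 32.57 -0.18] r [ 0.1  -0.14 -3.17] t 12.75 pos [ 0.5467 -0.3114  0.1347] open 0.011865845822096044 f [ 0.1  0.1 -1.8]
```

View pics/w4.png

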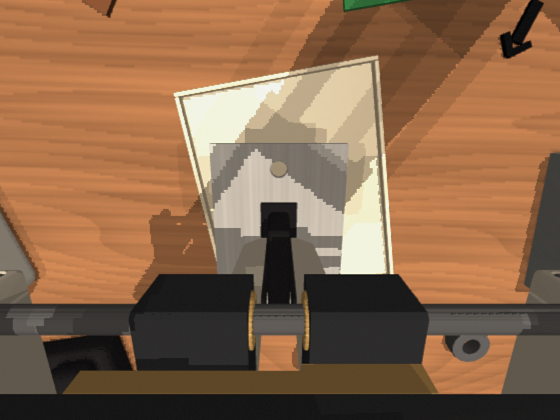

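The plate is held level and square, with the lone hole at (279,169) and the tray empty below. I'll check its offset from the tool, then carry it over.

```bash
python3 - <<'E'
from h import *
c=load('w4'); o=bot.get_obs(); R=Rot.from_euler('xyz',o['tcp_rot']).as_matrix()
for n,u,v in [('A',279,169),('edgeL',210,143),('edgeR',347,143)]:
    P=onplane(c,u,v,o['position'][2]-.006); print(n,P.round(4),'tool',(R.T@(P-o['position'])*1000).round(1))
E
python3 -m creep '[{"rx":0,"ry":0,"rz":-3.1,"x":-0.3,"y":4,"z":-0.2,"gripper":1},{"rx":0,"ry":0,"rz":-3.1,"x":-0.6,"y":8,"z":-0.2,"gripper":1},{"rx":0,"ry":0,"rz":-3.1,"x":-1,"y":12,"z":-0.2,"gripper":1},{"rx":0,"ry":0,"rz":-3.1,"x":-1.4,"y":16,"z":-0.2,"gripper":1},{"rx":0,"ry":0,"rz":-3.1,"x":-1.7,"y":20,"z":-0.2,"gripper":1},{"rx":0,"ry":0,"rz":-3.1,"x":-2.1,"y":24,"z":-0.2,"gripper":1},{"rx":0,"ry":0,"rz":-3.1,"x":-2.4,"y":28,"z":-0.2,"gripper":1},{"rx":0,"ry":0,"rz":-3.1,"x":-2.7,"y":31,"z":-0.2,"gripper":1},{"rx":0,"ry":0,"rz":-3.1,"x":-2.7,"y":32.5,"z":-0.2,"gripper":1},{"rx":0,"ry":0,"rz":-3.1,"x":-2.7,"y":32.5,"z":-0.2,"gripper":1},{"rx":0,"ry":0,"rz":-3.1,"x":-2.7,"y":32.5,"z":-0.2,"gripper":1},{"rx":0,"ry":0,"rz":-3.1,"x":-2.7,"y":32.5,"z":-0.2,"gripper":1}]'
```

```text
A [ 0.4971 -0.3133  0.1287] tool [49.7 -0.5  6.1]
edgeL [ 0.4833 -0.3531  0.1287] tool [ 64.6 -39.8   6.1]
edgeR [ 0.481  -0.275   0.1287] tool [64.6 38.3  6.2]
t: 13.95
position: [0.565, 0.0123, 0.1383]
tcp_rot: [-3.141, -0.001, -3.059]
wrist_force: [1.3, -0.4, -2.6]
opening: 0.0116
finger_force: 40.0
```

```bash
python3 -m creep '[{"rx":0,"ry":0,"rz":0,"x":0,"y":0,"z":0,"gripper":1},{"rx":0,"ry":0,"rz":0,"x":0,"y":0,"z":0,"gripper":1},{"rx":0,"ry":0,"rz":0,"x":0,"y":0,"z":0,"gripper":1}]'
python3 - <<'E'
from h import *
for i in range(4):
    row([.5645,.016,.072],94.85); bot.camera('wrist')
E
```

```text
t: 14.25
position: [0.5651, 0.013, 0.1387]
tcp_rot: [-3.142, 0.0, -3.059]
wrist_force: [-0.1, 0.1, -2.8]
opening: 0.0118
finger_force: 40.0
xyz [0.04 0.31 6.66] r [-0.01  0.   -0.12] t 14.25 pos [0.5651 0.013  0.1387] open 0.011764650151828829 f [-0.1  0.1 -2.8]
xyz [0.04 0.29 6.67] r [-0.    0.   -0.11] t 14.3 pos [0.5652 0.0131 0.1387] open 0.011520434866542991 f [-0.4 -0.5 -2.4]
xyz [0.04 0.28 6.67] r [-0.    0.   -0.09] t 14.35 pos [0.5651 0.0133 0.1387] open 0.011848787141238321 f [ 0.3  0.1 -1.9]
xyz [0.04 0.26 6.67] r [ 0.    0.   -0.08] t 14.4 pos [0.5651 0.0134 0.1387] open 0.011707273980871258 f [ 0.5  0.4 -1.9]
```

```bash
python3 -m creep '[{"rx":0,"ry":0,"rz":0,"x":0,"y":0.2,"z":1.5,"gripper":1},{"rx":0,"ry":0,"rz":0,"x":0,"y":0.2,"z":3,"gripper":1},{"rx":0,"ry":0,"rz":0,"x":0,"y":0.2,"z":4.5,"gripper":1},{"rx":0,"ry":0,"rz":0,"x":0,"y":0.2,"z":5.5,"gripper":1},{"rx":0,"ry":0,"rz":0,"x":0,"y":0.2,"z":6.2,"gripper":1},{"rx":0,"ry":0,"rz":0,"x":0,"y":0.2,"z":6.5,"gripper":1},{"rx":0,"ry":0,"rz":0,"x":0,"y":0.2,"z":6.6,"gripper":1},{"rx":0,"ry":0,"rz":0,"x":0,"y":0.2,"z":6.6,"gripper":1},{"rx":0,"ry":0,"rz":0,"x":0,"y":0.2,"z":6.6,"gripper":1},{"rx":0,"ry":0,"rz":0,"x":0,"y":0.2,"z":6.6,"gripper":1},{"rx":0,"ry":0,"rz":0,"x":0,"y":0.2,"z":6.6,"gripper":1},{"rx":0,"ry":0,"rz":0,"x":0,"y":0.2,"z":6.6,"gripper":1}]'
python3 -m creep '[{"rx":0,"ry":0,"rz":0,"x":0,"y":0,"z":0,"gripper":1},{"rx":0,"ry":0,"rz":0,"x":0,"y":0,"z":0,"gripper":1},{"rx":0,"ry":0,"rz":0,"x":0,"y":0,"z":0,"gripper":1},{"rx":0,"ry":0,"rz":0,"x":0,"y":0,"z":0,"gripper":1},{"rx":0,"ry":0,"rz":0,"x":0,"y":0,"z":0,"gripper":1},{"rx":0,"ry":0,"rz":0,"x":0,"y":0,"z":0,"gripper":1},{"rx":0,"ry":0,"rz":0,"x":0,"y":0,"z":0,"gripper":1},{"rx":0,"ry":0,"rz":0,"x":0,"y":0,"z":0,"gripper":1},{"rx":0,"ry":0,"rz":0,"x":0,"y":0,"z":0,"gripper":1},{"rx":0,"ry":0,"rz":0,"x":0,"y":0,"z":0,"gripper":1}]'
python3 - <<'E'
from h import *
row([.5645,.016,.072],94.85)
s=snap('scene','s5'); d=snap('side','d5'); w=snap('wrist','w5')
cr=lambda c,x,y,W,H:cv2.resize(c['img'][y:y+H,x:x+W],(400,300),interpolation=cv2.INTER_CUBIC)
cv2.imwrite('pics/f.png',np.vstack([np.hstack([cr(s,280,180,100,75),cr(d,165,180,100,75)]),np.hstack([cr(w,140,80,280,210),cr(s,150,120,300,225)])]))
row([.5645,.016,.072],94.85)
E
```

```text
t: 15.65
position: [0.5651, 0.0156, 0.0729]
tcp_rot: [-3.142, 0.0, -3.058]
wrist_force: [-0.3, 0.1, -2.3]
opening: 0.0115
finger_force: 40.0
t: 16.65
position: [0.5649, 0.0156, 0.0726]
tcp_rot: [-3.142, -0.0, -3.058]
wrist_force: [0.8, 0.4, -2.7]
opening: 0.0119
finger_force: 40.0
xyz [0.04 0.04 0.06] r [-0.   -0.   -0.06] t 16.65 pos [0.5649 0.0156 0.0726] open 0.01187613439200169 f [ 0.8  0.4 -2.7]
xyz [0.04 0.04 0.06] r [-0.   -0.   -0.07] t 16.8 pos [0.5649 0.0156 0.0726] open 0.011723599502513036 f [-0.2 -0.7 -1.5]
```

View pics/f.png

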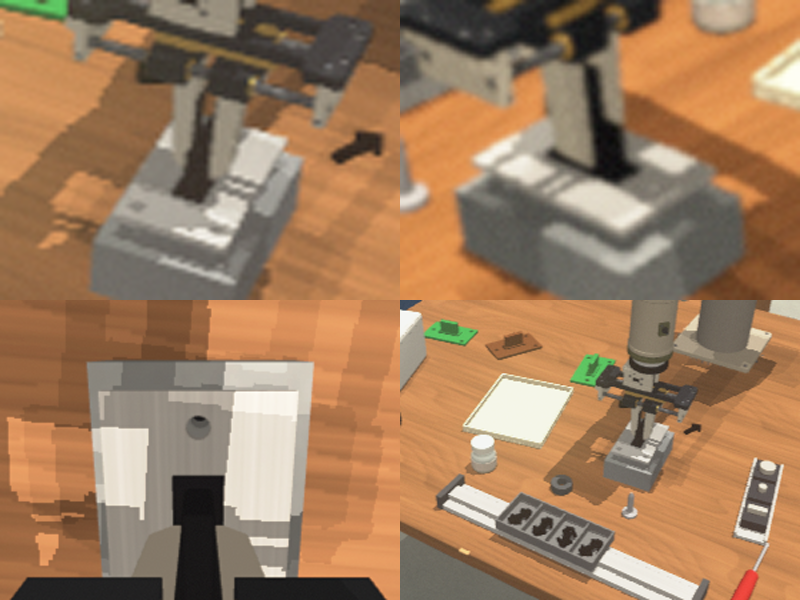

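The plate hovers over the housing with about even margins on each side. In the wrist view the lone hole is at about (280,169), with the dark thread visible through its far side. One numeric check on the lone hole first.

```bash
python3 - <<'E'
from h import *
w=load('w5'); print('thread px',proj(w,(.5148,.0115,.045)),'hole lower px',proj(w,(.5151,.0114,.0605)),'hole upper seen',onplane(w,279.5,169,.0666))
# edges at mid-v: housing far edge, plate far edge
for n,u,v,z in [('plateL',140+98*.7,80+91*.7,.0666),('plateR',140+300*.7,80+91*.7,.0666),('houL',140+88*.7,80+62*.7,.045),('houR',140+313*.7,80+62*.7,.045)]: print(n,onplane(w,u,v,z).round(4))
E
```

```text
thread px [279.81928578 162.49317719] hole lower px [279.71502008 166.8244561 ] hole upper seen [0.51538409 0.0112756  0.0666    ]
plateL [ 0.5043 -0.0303  0.0666]
plateR [0.4975 0.0501 0.0666]
houL [ 0.4944 -0.0397  0.045 ]
houR [0.4861 0.0592 0.045 ]
```

```bash
python3 -c "
from bench import bot
print(bot.job_done())"
```

```text
the job is handed in; nothing more can be done
None
```

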